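# Get the spice jar out of the child-locked cupboard

## Robot

A 6-joint arm with a two-finger parallel gripper is mounted at the origin on a cart in front of the work surface, level with it; the furniture and walls round the work are solid. World frame = base frame: x ahead of the robot, y to its left, z up, the work surface at z = 0. Lengths are in m, angles in rad, forces in N, time in s.
With the tool pointing down it reaches from about 0.3 to 0.875 m from the base axis. Payload 6.4 kg.
Tool frame: the origin (TCP) lies at the very end of the fingers, on their centre line; the grasp point (between the pads) lies 19 mm behind it; z points along the fingers, y is the line along which they close (so a half turn about z gives the same grasp; the last joint's range is limited). The gripper opens to 85 mm and grips with 20 to 120 N. Pads are 22 mm wide; open, the fingers measure 114 mm over their backs; the gripper's body (76 mm by 85 mm) begins 54 mm behind the grasp point. The pads swing forward as they close: fully open they stand 13 mm farther back than shut.
Start: joints at [-1.359, 0.181, 1.607, -0, 1.354, -0.206], TCP at [0.233, -0.526, 0.231] pointing down, gripper open.
Joint ranges: [-2.99, 2.99], [-0.89, 2.07], [0.3, 2.58], [-1.14, 4.28], [0, 2.63], [-3.12, 3.12]. Speed limits (rad/s): [2.57, 2.57, 3.01, 3.14, 3.14, 3.14].

## Interface

Orientations are given as a unit quaternion [w, x, y, z].
In Python, from bench import get_obs, optics, workorder gives the robot as it stands.
- The arm moves only by the tool hand_motion, called after "Call:" as name([rows], argument=value, ...), one row to a line, values as JSON. Schema: {"type":"object","properties":{"ticks":{"type":"array","items":{"type":"object","properties":{"xyz":{"type":"array","items":{"type":"number"},"minItems":3,"maxItems":3},"turn_vec":{"type":"array","items":{"type":"number"},"minItems":3,"maxItems":3},"finger_gap":{"type":"number"}},"additionalProperties":false,"required":["finger_gap"]},"minItems":1,"maxItems":10},"only":{"type":"string"},"quiet":{"type":"boolean"},"lines":{"type":"string"}},"required":["ticks"],"additionalProperties":false}. ticks is a list of rows, 1 to 10 of them, each an object with the fields xyz (a list: dx, dy, dz in parts of the range, where 1.0 means 0.8 m), turn_vec (a list: a rotation vector rx, ry, rz in fractions of the full range, 1 being 4 rad), finger_gap (the opening from 0.0 (shut) to 1.0 (fully open)); a field left out counts as zero (the opening has to be given); each row is the pose to reach, as a shift and turn from the pose commanded when the call began, along the tool's axes at that moment; what a row does not reach only later rows make up. A row lasts 1/8 s, in which the tool goes at most 0.0625 m and 0.188 rad, less where a joint would pass 70% of its speed; a pose out of reach is approached as far as the arm can. The fingers move at their own pace and stop on an object; the grip force is fixed at half the most. Time passes only in rows, so rows that do not move let the fingers close. The tool returns the time, the measured TCP pose, the force, the opening and the grip force at its end. only (a regular expression) keeps the lines of the reply that match it, lines (a string "A,B") keeps lines A to B, and quiet returns only ok. Shift and turn numbers lie between -1 and 1, and a call with a number outside is refused. Input that does not fit is refused with a message, and nothing moves.
- get_obs(): the state, without advancing time (a new reading comes with each control period).
- optics.camera(name): name is "side" or "top" or "wrist"; returns (picture, depth): 480x640x3 uint8, blue, green, red; 480x640 float32, m along the optical axis (not along the pixel's ray), 0 where there is no reading.
- optics.camera_params(name): a dict with "fovy" (degrees; the focal length in pixels is half the picture's height over the tangent of half this angle, whatever the lens; pixels are square), "cx", "cy" (the principal point, pixels), "view" (4x4, takes a point from world to camera coordinates). Camera axes: x right, y up, looking along -z (the intrinsics and any distortion apply to the point x, -y, -z); pixel columns grow to the right and rows downward; lengths in m; the calibration is good to about 2 mm. A picture is of the moment at which its call begins: read the wrist's pose just before it. camera_params takes no time and is no camera call; for the wrist camera it gives the pose at the moment of the call.
- workorder.hand_in(): hands the job in; it is judged then, once.
The state is a dict: "time_s": time; "q": joint angles; "dq": joint speeds; "joint_efforts": joint torques, N m; "eef_pos": TCP position; "eef_rot": TCP orientation; "wrist_force": force on the tool from outside, world axes, zero at the start; "torque": the same for the moment, N m; "opening": opening from 0.0 (shut) to 1.0 (fully open); "grasp_force": force on a finger pad.
Only numpy, scipy, OpenCV 4.12 (cv2) and the standard library are available. Lean on these libraries where they do the work, as an engineer would, in place of code of your own. Each camera call takes 0.05 s, during which the arm holds its last target. There are 200 camera calls.

## Task

The little cupboard's door stands ajar, held by its child-safety catch: press the catch down through the gap and, while it is down, pull the door wide open. Then take the spice jar out of the rack on the inside of the door and stand it upright on the chopping board, leaving the tin in the rack, the door wide open and everything else on the worktop where it is.

Things in the scene. Friction and masses are not known exactly. Their poses are not given: they have to be found in the camera images.
- cupboard: small wooden tabletop cupboard, fixed to the worktop, 250 wide (y) x 140 deep (x) x 200 high (mm), roof 12 thick. Origin: on the worktop, under the middle of its front edge; at yaw 0 its front faces -x and the box reaches 140 to +x. The door covers the front, hinged at the left (+y).
- cupboard_door (a joint): door angle, rad: 0 shut, grows as the free (right) edge swings out toward the robot, 1.75 at most. Starts ajar at about 0.3; the catch stops it at about 0.34 unless it is pressed down; from 0.45 on the catch is clear and may be let go. The hinge is lightly stiff (0.12 N m): the door stays where it is left.
- door_hinge (a point): point on the hinge line at the door's top edge (z = 188 mm), in the plane of its inner face. Axes are the door's: x square to the door, to the inside; y from free edge to hinge; z up. The panel runs from here 250 mm along -y, is 16 thick (to -x) and reaches down to z = 30. Outside, near the free edge, an upright bar handle.
- door_edge (a point): top of the door's free edge, inner face, 250 mm from the hinge line (axes as door_hinge).
- cupboard_catch (a joint): angle of the catch, rad: 0 at rest (up, hooked), grows as its pad is pressed down, 0.45 at most; sprung up, about 3 to 7 N on the pad. It must be down by 0.15 for its barb to pass under the strike lip, which hangs 19 mm below the cupboard's roof, 3 to 9 mm behind the front edge.
- catch_pad (a point): middle of the top of the catch's thumb pad, z = 168 mm at rest; press it straight down. The pad is 20 wide and runs 28 to 54 mm from the door's inner face (x of the door), 205 from the hinge line, on a plastic arm 14 wide that turns on a pivot 6 mm from the inner face and ends in an upward barb 93 mm from it, under the roof.
- catch_block (a point): middle of the front of the fixed block over the catch's pivot, on the door's inner face: 18 mm deep, 32 wide, z = 148 to 180 (point at z = 174), 205 from the hinge line; axes as door_hinge. A finger that holds the pad down can pull the door by this block. The free gap from here to the cupboard's front is about 40 mm with the door ajar.
- rack_mid (a point): middle of the floor (top side, z = 70 mm) of the steel rack on the door's inner face; axes as door_hinge. Two bays side by side, each 66 square, centres 41.5 mm either way along the door, 52 from its inner face; jar and tin stand in them, either way round. Rack 157 long, from 15 to 89 mm off the inner face, rails up to z = 120.
- spice_jar: round glass spice jar with a screw cap, 46 diameter x 106 high (mm), 0.11 kg, the taller and slimmer thing in the rack; origin at the middle of its underside, z up.
- tin: round food tin, 57 diameter x 72 high (mm), in the other bay of the rack; origin at the middle of its underside.
- board: wooden chopping board, lying firm across the sink cover edge (top at z = 25), 230 (x) x 340 (y) x 22 (mm); origin at the middle of its underside. Its left (+y) half is free, onion and garlic lie on its right half.
- onion: onion on the board, 78 across, 85 high (mm); origin at its underside.
- garlic: garlic bulb on the board, 53 across and high (mm); origin at its underside.
Not all that is in view belongs to the job. What is shaped like the spice_jar but orange is not meant.

How it is judged:
On the way, in this order (a step that is already met when the one before it is completed fails the run):
1. the catch is pressed down while it still holds the door ajar (value of joint cupboard_catch above 0.1 rad and value of joint cupboard_door below 0.42 rad), for 0.04 s.
2. the door is pulled wide open (over 1.1 rad) with the jar still in its rack (value of joint cupboard_door above 1.1 rad and distance between spice_jar and rack_mid below 0.075 m), for 0.1 s.
At the end, for the whole second after the job is handed in: The spice jar stands upright (within 0.1 rad) and at rest on the chopping board, its underside's middle over the board; the door stands open by more than 1.1 rad, and the tin is upright in the door rack (x of spice_jar in the frame of board between -0.11 and 0.11 m and y of spice_jar in the frame of board between -0.165 and 0.165 m and z of spice_jar in the frame of board between 0.017 and 0.028 m and angle between spice_jar's own z axis and vertical below 0.1 rad and linear speed of spice_jar below 0.02 m/s and value of joint cupboard_door above 1.1 rad and distance between tin and rack_mid below 0.075 m and angle between tin's own z axis and vertical below 0.2 rad); the robot touches nothing.
It fails at once if the onion is pushed more than 30 mm or knocked over (distance of onion from where it was at the start of the episode above 0.03 m or angle between onion's own z axis and vertical above 0.6 rad).
It fails at once if the garlic is pushed more than 30 mm or knocked over (distance of garlic from where it was at the start of the episode above 0.03 m or angle between garlic's own z axis and vertical above 0.6 rad).
It also fails if it takes over 51 s, if anything falls off the work surface, if the arm or the gripper's body presses on something with over 40 N, if the wrist force passes 120 N, or if a joint passes its speed limit or range.

## Working session

There is one attempt and no reset: what is moved stays moved. The work goes in short steps, Python scripts to look and compute and a tool call to move; the robot and the scene stay as the last step left them, time stands still between calls to the robot, and variables do not carry over. Pictures are saved under pics/ and viewed, at most 10 in all, crops included, and the job is handed in when it is done.

```bash
mkdir -p pics; ls
```

Create h.py:
```python
import numpy as np, cv2
from bench import get_obs, optics, workorder
from scipy.spatial.transform import Rotation as R
def cam(n):
    p=optics.camera_params(n); im,d=optics.camera(n); return im,d,p
def K(p):
    f=240/np.tan(np.radians(p['fovy'])/2); return f
def unproj(p,u,v,d):
    f=K(p); c=np.array([(u-p['cx'])*d/f,-(v-p['cy'])*d/f,-d,1*np.ones_like(d)])
    return (np.linalg.inv(p['view'])@c)[:3]
def proj(p,X):
    c=p['view']@np.append(X,1); f=K(p); return p['cx']+f*c[0]/-c[2], p['cy']-f*c[1]/-c[2]
def rot(o=None):
    q=(o or get_obs())['eef_rot']; return R.from_quat([q[1],q[2],q[3],q[0]])
```

Run:
```python
from h import *
print(get_obs())
for n in('side','top'):
    im,d,p=cam(n); cv2.imwrite(f'pics/{n}0.png',im); np.savez(f'{n}0.npz',im=im,d=d,view=p['view'],fovy=p['fovy'],cx=p['cx'],cy=p['cy'])
    print(n,{k:v for k,v in p.items()},(d>0).mean())
```

```text
pics
{'time_s': 0.0, 'q': array([-1.35928665e+00,  1.81535593e-01,  1.60798515e+00, -4.31346185e-05,
        1.35378981e+00, -2.06318683e-01]), 'dq': array([ 0.00090213, -0.00054327,  0.00067541,  0.00222961, -0.00180472,
       -0.00089761]), 'joint_efforts': array([-4.46022568e-04, -4.44877875e+01, -3.51340055e+01, -3.31263946e-04,
        9.14491131e-03, -1.32841825e-05]), 'eef_pos': array([ 0.23319931, -0.52499726,  0.23039825]), 'eef_rot': array([-8.58893526e-04,  9.78255360e-01,  2.07402295e-01, -2.32868118e-05]), 'wrist_force': array([-0.07322507,  0.30695275,  0.45652898]), 'torque': array([-0.01862517, -0.01695911, -0.05743603]), 'grasp_force': 0.0, 'opening': 1.0003124534710621}
side {'fovy': 44.579811205342786, 'cx': 315.48480627701724, 'cy': 237.65536170133598, 'view': array([[-0.45281367, -0.89152534, -0.01193095,  0.18159052],
       [ 0.7057192 , -0.36655494,  0.60629851, -0.5207999 ],
       [-0.54490384,  0.26612035,  0.79514764, -1.42328489],
       [ 0.        ,  0.        ,  0.        ,  1.        ]])} 0.9960546875
top {'fovy': 56.170337966608855, 'cx': 318.3814227022173, 'cy': 238.43234375131289, 'view': array([[-0.01707968, -0.99955652, -0.02439349, -0.08168817],
       [ 0.99247118, -0.01990786,  0.12084963, -0.57308962],
       [-0.12128166, -0.02214577,  0.99237106, -1.08334628],
       [ 0.        ,  0.        ,  0.        ,  1.        ]])} 0.9958138020833334
```

View pics/side0.png

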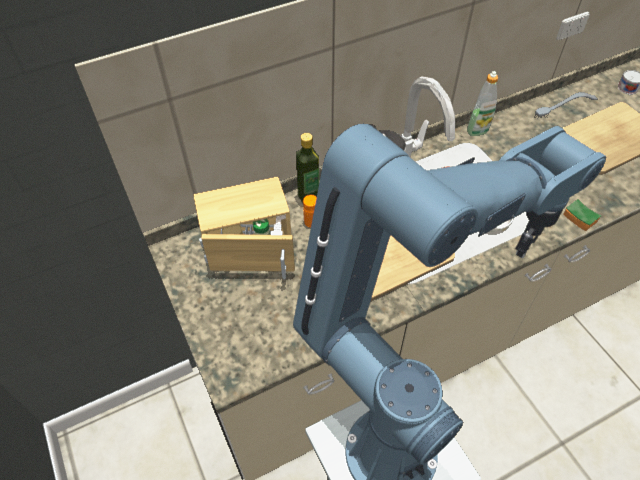

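View pics/top0.png

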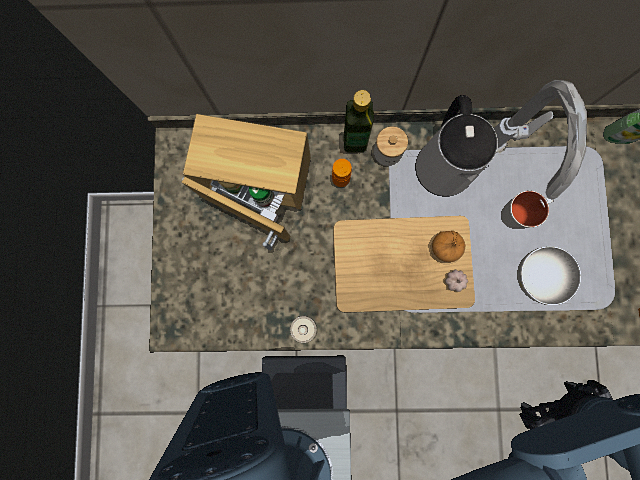

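The top view shows the cupboard roof (corners about 197,117 / 308,132 / 300,190 / 186,168), the door's top edge running from (184,180) to (288,237), and the handle near (270,241). Something with a green cap stands in the rack at (260,193). The orange look-alike is at (341,172), outside the cupboard. The board spans (335,217)-(473,310), with the onion at (448,246) and garlic at (456,281).

Create m.py:
```python
from h import *
z=np.load('top0.npz'); p={k:z[k] for k in('view','fovy','cx','cy')}; im=z['im']; d=z['d']
v,u=np.mgrid[0:480,0:640]; P=unproj(p,u.ravel(),v.ravel(),d.ravel().astype(float)).T.reshape(480,640,3)
def q(u,v): return P[v-1:v+2,u-1:u+2].reshape(-1,3).mean(0).round(3)
for n,a in dict(roofmid=(247,155),r1=(200,120),r2=(304,135),r3=(297,187),r4=(190,166),door1=(200,193),door2=(270,230),cap=(260,192),orange=(341,165),work=(250,290),board=(380,260),onion=(448,246),garlic=(456,281),knob=(303,329)).items(): print(n,q(*a))
def blob(m,name):
    m=m.astype(np.uint8); n,l,s,c=cv2.connectedComponentsWithStats(m)
    for i in range(1,n):
        if s[i,4]>100:
            r=cv2.minAreaRect(np.float32(P[l==i][:,:2])); print(name,s[i],np.round(r[0],3),np.round(r[1],3),round(r[2],1),P[l==i][:,2].mean().round(3),np.round(cv2.boxPoints(r),3).tolist())
Z=P[...,2]; roi=(u<330)&(v>100)&(v<260)
blob(roi&(abs(Z-.2)<.005),'roof'); blob(roi&(abs(Z-.188)<.006)&(v>175),'door')
blob((abs(Z-.025)<.004)&(u>320)&(u<490)&(v>200)&(v<320),'board')
cv2.imwrite('pics/crop1.png',cv2.resize(im[165:265,175:310],None,fx=5.5,fy=5.5,interpolation=cv2.INTER_CUBIC))
```

```bash
python3 m.py
```

```text
roofmid [0.737 0.056 0.199]
r1 [0.819 0.16  0.199]
r2 [ 0.778 -0.069  0.2  ]
r3 [ 0.667 -0.051  0.183]
r4 [0.715 0.18  0.199]
door1 [0.666 0.172 0.15 ]
door2 [0.582 0.016 0.126]
cap [0.66  0.031 0.175]
orange [ 0.737 -0.15   0.106]
work [0.447 0.084 0.   ]
board [ 0.516 -0.244  0.022]
onion [ 0.54  -0.396  0.092]
garlic [ 0.459 -0.417  0.068]
knob [ 0.362 -0.06   0.173]
roof [ 183  114  124   80 7051] [0.742 0.061] [0.25  0.141] 78.6 0.199 [[0.6480000019073486, -0.04800000041723251], [0.7860000133514404, -0.07500000298023224], [0.8360000252723694, 0.17000000178813934], [0.6970000267028809, 0.1979999989271164]]
door [182 176 102  57 831] [0.633 0.089] [0.247 0.021] 61.2 0.187 [[0.5640000104904175, -0.014000000432133675], [0.5830000042915344, -0.024000000208616257], [0.7020000219345093, 0.19200000166893005], [0.6830000281333923, 0.2029999941587448]]
board [ 333  215  142   98 9257] [ 0.507 -0.301] [0.23 0.34] 1.1 0.024 [[0.3889999985694885, -0.13300000131130219], [0.3959999978542328, -0.4729999899864197], [0.6259999871253967, -0.46799999475479126], [0.6190000176429749, -0.1289999932050705]]
```

View pics/crop1.png

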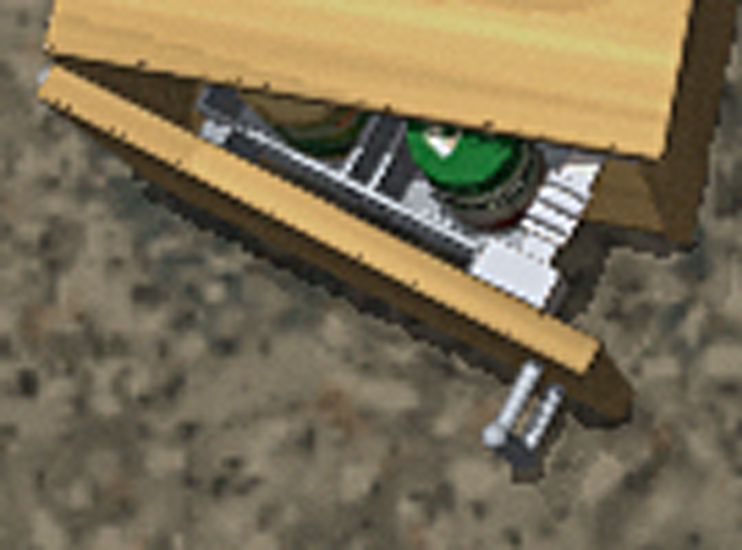

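Named candidates: the green-capped slim thing at (260,193), with its cap measured at z = 0.175 (70+106 = 176), and the orange jar at (341,172), standing on the worktop. The crop confirms the green-capped one stands in the bay nearer the free edge, so that is the spice jar. The roof, door and board sizes match the text, and the door angle comes out at 0.306. I'll move over the catch for a closer look.

Careful with the scale: shifts go in shares of 0.8 m and turns go in shares of 4 rad. That gives: 0.579 m / 0.8 = 0.7238, -0.313 m / 0.8 = -0.3913, -2.22 rad / 4 = -0.555.

Call:
hand_motion([
  {"xyz": [0,0,-0.075],"finger_gap": 0},
  {"xyz": [0.0625,-0.0313,-0.1125],"turn_vec": [0,0,-0.0463],"finger_gap": 0},
  {"xyz": [0.7238,-0.3913,-0.125],"turn_vec": [0,0,-0.555],"finger_gap": 0},
  {"xyz": [0.7238,-0.3913,-0.125],"turn_vec": [0,0,-0.555],"finger_gap": 0},
  {"xyz": [0.7238,-0.3913,-0.125],"turn_vec": [0,0,-0.555],"finger_gap": 0},
  {"xyz": [0.7238,-0.3913,-0.125],"turn_vec": [0,0,-0.555],"finger_gap": 0},
  {"xyz": [0.7238,-0.3913,-0.125],"turn_vec": [0,0,-0.555],"finger_gap": 0},
  {"xyz": [0.7238,-0.3913,-0.125],"turn_vec": [0,0,-0.555],"finger_gap": 0},
  {"xyz": [0.7238,-0.3913,-0.125],"turn_vec": [0,0,-0.555],"finger_gap": 0},
  {"xyz": [0.7238,-0.3913,-0.125],"turn_vec": [0,0,-0.555],"finger_gap": 0},
])

```text
time_s: 1.35
eef_pos: [0.5735, -0.0845, 0.3293]
eef_rot: [-0.0, 0.494, 0.87, -0.0]
wrist_force: [0.3, -0.3, 0.2]
opening: 0.003
grasp_force: 0.0
```

Add to m.py:
```python
H=np.array([.701,.194]); yd=np.array([.4826,.876]); xd=np.array([.876,-.4826])
r=P[...,:2]-H; a=-(r@yd); b=r@xd
m=roi&(a>.12)&(a<.235)&(b>.012)&(b<.1)&(Z>.12)&(Z<.19)
hsv=cv2.cvtColor(im,cv2.COLOR_BGR2HSV)
g=m&(abs(Z-.175)<.006)&(hsv[...,1]>100)
print('cap a,b range',a[g].min(),a[g].max(),b[g].min(),b[g].max())
print('P jar',[(round(float(a[y,x]),3),round(float(b[y,x]),3),round(float(Z[y,x]),3)) for y,x in np.argwhere(m)[::6]])
```

```bash
python3 m.py|tail -2
```

```text
cap a,b range 0.13547600511947744 0.2349000610537626 0.0265101079205794 0.0982711359891843
P jar [(0.227, 0.1, 0.182), (0.231, 0.09, 0.188), (0.142, 0.044, 0.177), (0.139, 0.04, 0.178), (0.15, 0.046, 0.174), (0.138, 0.037, 0.177), (0.149, 0.043, 0.174), (0.162, 0.049, 0.178), (0.229, 0.095, 0.138), (0.149, 0.04, 0.177), (0.16, 0.046, 0.174), (0.172, 0.052, 0.176), (0.23, 0.093, 0.136), (0.147, 0.037, 0.173), (0.159, 0.044, 0.173), (0.171, 0.05, 0.174), (0.175, 0.061, 0.14), (0.145, 0.033, 0.176), (0.157, 0.039, 0.176), (0.169, 0.045, 0.177), (0.177, 0.054, 0.16), (0.206, 0.062, 0.187), (0.143, 0.03, 0.172), (0.158, 0.037, 0.176), (0.169, 0.044, 0.174), (0.177, 0.052, 0.158), (0.2, 0.063, 0.163), (0.214, 0.067, 0.175), (0.12, 0.029, 0.121), (0.157, 0.034, 0.177), (0.168, 0.041, 0.174), (0.177, 0.048, 0.163), (0.199, 0.06, 0.163), (0.22, 0.069, 0.17), (0.149, 0.029, 0.173), (0.162, 0.034, 0.176), (0.173, 0.041, 0.174), (0.178, 0.051, 0.141), (
[... 637 characters left out ...]
(0.205, 0.046, 0.167), (0.232, 0.069, 0.128), (0.163, 0.027, 0.147), (0.173, 0.034, 0.137), (0.198, 0.04, 0.167), (0.21, 0.046, 0.168), (0.164, 0.027, 0.136), (0.174, 0.035, 0.126), (0.202, 0.04, 0.164), (0.137, 0.014, 0.121), (0.168, 0.029, 0.124), (0.202, 0.037, 0.166), (0.142, 0.014, 0.121), (0.201, 0.034, 0.166), (0.212, 0.04, 0.165), (0.204, 0.033, 0.165), (0.157, 0.016, 0.12), (0.205, 0.031, 0.169), (0.2, 0.026, 0.165), (0.212, 0.032, 0.168), (0.199, 0.023, 0.164), (0.211, 0.029, 0.166), (0.191, 0.014, 0.18), (0.204, 0.023, 0.165), (0.174, 0.014, 0.121), (0.2, 0.02, 0.161), (0.199, 0.013, 0.179), (0.208, 0.021, 0.162), (0.208, 0.019, 0.161), (0.214, 0.013, 0.18), (0.219, 0.014, 0.162)]
```

In the tool's units: 0.0935 m / 0.8 = 0.1169, 0.08 m / 0.8 = 0.1, -0.53 rad / 4 = -0.1325.

Call:
hand_motion([
  {"xyz": [0.0225,0.0575,0],"turn_vec": [0,0,-0.045],"finger_gap": 0},
  {"xyz": [0.0463,0.1169,0],"turn_vec": [0,0,-0.09],"finger_gap": 0},
  {"xyz": [0.0463,0.1169,0.0375],"turn_vec": [0,0,-0.1325],"finger_gap": 0},
  {"xyz": [0.0463,0.1169,0.1],"turn_vec": [0,0,-0.1325],"finger_gap": 0},
  {"xyz": [0.0463,0.1169,0.1],"turn_vec": [0,0,-0.1325],"finger_gap": 0},
])

```text
time_s: 1.98
eef_pos: [0.6314, -0.0063, 0.2442]
eef_rot: [-0.005, 0.252, 0.968, -0.0]
wrist_force: [-0.2, -0.2, -0.3]
opening: 0.001
grasp_force: 0.0
```

Create df.py:
```python
# report tool in door frame: a from hinge, b off inner face; and needed move in tool axes
from h import *
import sys
H=np.array([.701,.194])
def dframe(th):
    y=np.radians(-11.3)-th; xd=np.array([np.cos(y),np.sin(y)]); return xd,np.array([-xd[1],xd[0]])
def tip(a,b,th):
    xd,yd=dframe(th); return H-a*yd+b*xd
def rel(T,o):
    return rot(o).inv().apply(np.array(T)-o['eef_pos'])
```

Run:
```python
from df import *
o=get_obs(); print(rot(o).as_matrix().round(3)); xd,yd=dframe(.306); r=o['eef_pos'][:2]-H; print('a,b',-r@yd,r@xd,o['eef_pos'],o['q'].round(2))
print('to pad',rel([*tip(.206,.037,.306),.180],o))
im,d,p=cam('wrist'); cv2.imwrite('pics/w1.png',im); np.savez('w1.npz',im=im,d=d,**p)
```

```text
[[-0.873  0.487 -0.01 ]
 [ 0.487  0.873  0.002]
 [ 0.01  -0.003 -1.   ]]
a,b 0.20907230606164678 0.03563996204649624 [ 0.6313965  -0.00634168  0.24419573] [-0.2   0.3   1.43 -0.    1.42 -1.26]
to pad [-0.00198559  0.00328757  0.06416876]
```

View pics/w1.png

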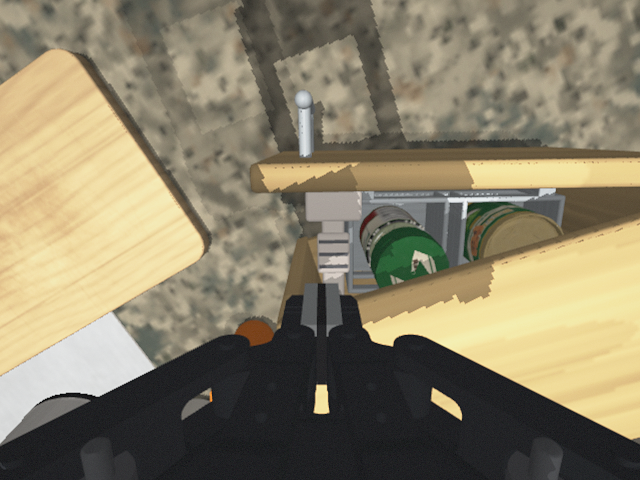

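The wrist view shows the block at (333,205), the catch pad below it at (333,260), the jar's green cap at (410,255) and the tin at (515,235). The fingertips at (322,290) are nearly over the catch. I'll check the pad's position in this view before pressing.

Run:
```python
from df import *
z=np.load('w1.npz'); p={k:z[k] for k in('view','fovy','cx','cy')}; d=z['d'].astype(float)
xd,yd=dframe(.306)
for n,(u,v) in dict(block=(333,207),padL=(322,262),padR=(345,262),cap=(410,255),capR=(445,260),tin=(525,240),dooredge=(256,180),door2=(560,172)).items():
    X=unproj(p,np.array(u),np.array(v),np.median(d[v-1:v+2,u-1:u+2])); r=X[:2]-H; print(n,'a,b,z',(-r@yd).round(4),(r@xd).round(4),X[2].round(4))
```

```text
block a,b,z 0.2013 0.0069 0.1793
padL a,b,z 0.2077 0.0439 0.1668
padR a,b,z 0.1935 0.0439 0.1669
cap a,b,z 0.1554 0.037 0.1747
capR a,b,z 0.1343 0.0403 0.1746
tin a,b,z 0.0677 0.0387 0.1379
dooredge a,b,z 0.2426 -0.0093 0.1865
door2 a,b,z 0.0819 -0.0125 0.187
```

In the tool's units: 0.086 m / 0.8 = 0.1075, 0.064 m / 0.8 = 0.08.

Call:
hand_motion([
  {"xyz": [-0.0025,0.005,0.0438],"finger_gap": 0},
  {"xyz": [-0.0025,0.005,0.08],"finger_gap": 0},
  {"xyz": [-0.0025,0.005,0.095],"finger_gap": 0},
  {"xyz": [-0.0025,0.005,0.1025],"finger_gap": 0},
  {"xyz": [-0.0025,0.005,0.1075],"finger_gap": 0},
  {"xyz": [-0.0025,0.005,0.1075],"finger_gap": 0},
])

```text
time_s: 2.78
eef_pos: [0.6392, -0.005, 0.1651]
eef_rot: [0.001, 0.252, 0.968, -0.0]
wrist_force: [0.9, -1.3, 3.5]
opening: -0.001
grasp_force: 1.5
```

Run:
```python
from df import *
o=get_obs(); xd,yd=dframe(.306); r=o['eef_pos'][:2]-H; print('a,b',-r@yd,r@xd,o['eef_pos'],o['wrist_force'])
prev=None
for th in (.306,.40,.5,.6,.75,.9,1.05,1.2,1.35):
    b=.029 if th>.306 else .037
    print(th,'target rel',rel([*tip(.206,b,th),.157],o).round(4),'rot',-(0)+round(th-.306,3))
```

```text
a,b 0.20415725172784782 0.041818628847209514 [ 0.63917951 -0.0050156   0.16508647] [ 0.92463568 -1.25711057  3.53411127]
0.306 target rel [ 0.0048 -0.0019  0.0081] rot 0.0
0.4 target rel [ 0.0323 -0.0038  0.008 ] rot 0.094
0.5 target rel [ 0.0531 -0.0039  0.0079] rot 0.194
0.6 target rel [ 0.0738 -0.0018  0.0079] rot 0.294
0.75 target rel [0.1042 0.0051 0.0078] rot 0.444
0.9 target rel [0.1332 0.0164 0.0077] rot 0.594
1.05 target rel [0.1602 0.032  0.0077] rot 0.744
1.2 target rel [0.1846 0.0515 0.0076] rot 0.894
1.35 target rel [0.2058 0.0743 0.0076] rot 1.044
```

In the tool's units: 0.01 m / 0.8 = 0.0125, 0.004 m / 0.8 = 0.005.

Call:
hand_motion([
  {"xyz": [0.0038,0,0.0075],"finger_gap": 0},
  {"xyz": [0.005,0,0.0125],"finger_gap": 0},
  {"xyz": [0.005,0,0.0125],"finger_gap": 0},
])

```text
time_s: 3.15
eef_pos: [0.6347, -0.0032, 0.154]
eef_rot: [0.0, 0.252, 0.968, -0.0]
wrist_force: [-1.1, -3.2, 6.8]
opening: 0.001
grasp_force: 3.1
```

Run:
```python
from df import *
o=get_obs(); xd,yd=dframe(.306); r=o['eef_pos'][:2]-H; print('a,b',-r@yd,r@xd,o['eef_pos'],o['wrist_force'])
for th in (.306,.40,.5,.6,.75,.9,1.05,1.2,1.35):
    b=.029 if th>.306 else .037
    print(th,'target rel',rel([*tip(.205,b,th),.157],o).round(4),'rot',-(0)+round(th-.306,3))
```

```text
a,b 0.2047702293985911 0.037015512341446746 [ 0.63467621 -0.00323628  0.15400864] [-1.07802267 -3.16687576  6.79884343]
0.306 target rel [ 0.     -0.0002 -0.003 ] rot 0.0
0.4 target rel [ 0.0274 -0.0022 -0.003 ] rot 0.094
0.5 target rel [ 0.0481 -0.0023 -0.003 ] rot 0.194
0.6 target rel [ 0.0687 -0.0002 -0.003 ] rot 0.294
0.75 target rel [ 0.0989  0.0066 -0.0031] rot 0.444
0.9 target rel [ 0.1278  0.0179 -0.0031] rot 0.594
1.05 target rel [ 0.1547  0.0334 -0.0031] rot 0.744
1.2 target rel [ 0.179   0.0527 -0.0032] rot 0.894
1.35 target rel [ 0.2001  0.0755 -0.0032] rot 1.044
```

In the tool's units: 0.069 m / 0.8 = 0.0863, 0.058 m / 0.8 = 0.0725, 0.295 rad / 4 = 0.0738.

Call:
hand_motion([
  {"xyz": [0.01,0,-0.0013],"finger_gap": 0},
  {"xyz": [0.0225,-0.0013,-0.0013],"turn_vec": [0,0,0.0125],"finger_gap": 0},
  {"xyz": [0.035,-0.0025,-0.0013],"turn_vec": [0,0,0.0238],"finger_gap": 0},
  {"xyz": [0.0475,-0.0025,-0.0013],"turn_vec": [0,0,0.0363],"finger_gap": 0},
  {"xyz": [0.06,-0.0025,-0.0013],"turn_vec": [0,0,0.0488],"finger_gap": 0},
  {"xyz": [0.0725,-0.0013,-0.0013],"turn_vec": [0,0,0.0613],"finger_gap": 0},
  {"xyz": [0.0863,0,-0.0013],"turn_vec": [0,0,0.0738],"finger_gap": 0},
])

```text
time_s: 4.03
eef_pos: [0.5739, 0.0303, 0.1549]
eef_rot: [0.0, 0.392, 0.92, -0.001]
wrist_force: [-2.1, -3.0, 6.3]
opening: -0.0
grasp_force: 3.1
```

Run:
```python
from df import *
o=get_obs(); y=rot(o).as_matrix()[:,0]; th=np.radians(-11.3)-np.arctan2(-y[1],-y[0]); xd,yd=dframe(th); r=o['eef_pos'][:2]-H; print(th,'a,b',-r@yd,r@xd,o['eef_pos'],o['wrist_force'])
for t in (.7,.8,.9,1.0,1.1,1.2,1.3,1.4):
    print(t,'target rel',rel([*tip(.205,.029,t),.160],o).round(4),'rot',round(t-th,3))
im,d,p=cam('top'); cv2.imwrite('pics/t2.png',cv2.resize(im[100:300,170:400],None,fx=3,fy=3))
```

```text
0.6083214794873433 a,b 0.20502327890611463 0.030005613140606752 [0.57392117 0.03033616 0.15493678] [-2.14832634 -3.00063416  6.26724658]
0.7 target rel [ 0.0199 -0.0018 -0.0051] rot 0.092
0.8 target rel [ 0.0406 -0.0018 -0.0051] rot 0.192
0.9 target rel [ 0.0612  0.0003 -0.0051] rot 0.292
1.0 target rel [ 0.0815  0.0045 -0.0051] rot 0.392
1.1 target rel [ 0.1012  0.0106 -0.0052] rot 0.492
1.2 target rel [ 0.1203  0.0187 -0.0052] rot 0.592
1.3 target rel [ 0.1384  0.0286 -0.0052] rot 0.692
1.4 target rel [ 0.1555  0.0403 -0.0052] rot 0.792
```

View pics/t2.png

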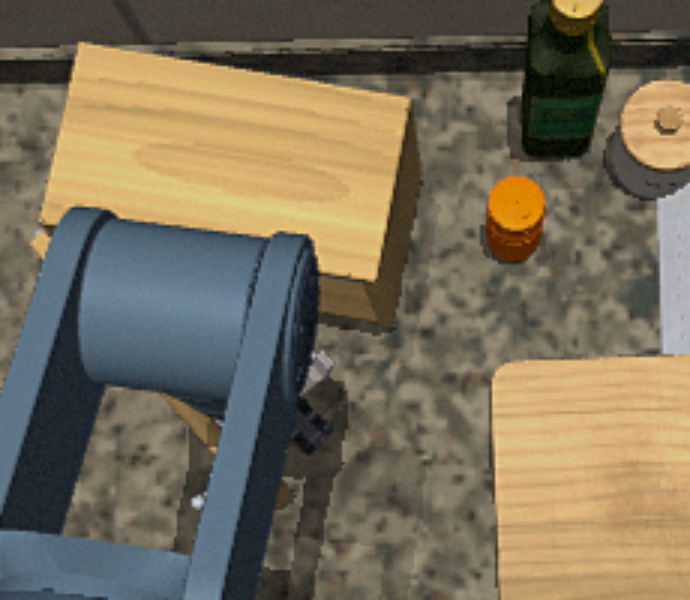

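The crop shows the door following: the catch barb is clear of the roof at (320,365) and the handle is at (197,500). I'll keep pulling.

In the tool's units: 0.1515 m / 0.8 = 0.1894, 0.1385 m / 0.8 = 0.1731, 0.767 rad / 4 = 0.1918.

Call:
hand_motion([
  {"xyz": [0.0163,-0.0013,-0.0013],"turn_vec": [0,0,0.015],"finger_gap": 0},
  {"xyz": [0.0363,-0.0025,-0.0025],"turn_vec": [0,0,0.0338],"finger_gap": 0},
  {"xyz": [0.0575,-0.0013,-0.0025],"turn_vec": [0,0,0.0538],"finger_gap": 0},
  {"xyz": [0.0775,0,-0.0025],"turn_vec": [0,0,0.0738],"finger_gap": 0},
  {"xyz": [0.0975,0.005,-0.0025],"turn_vec": [0,0,0.0938],"finger_gap": 0},
  {"xyz": [0.1175,0.01,-0.0025],"turn_vec": [0,0,0.1138],"finger_gap": 0},
  {"xyz": [0.1375,0.0175,-0.0025],"turn_vec": [0,0,0.1338],"finger_gap": 0},
  {"xyz": [0.1563,0.0263,-0.0025],"turn_vec": [0,0,0.1538],"finger_gap": 0},
  {"xyz": [0.1731,0.0356,-0.0025],"turn_vec": [0,0,0.173],"finger_gap": 0},
  {"xyz": [0.1894,0.0463,-0.0025],"turn_vec": [0,0,0.1918],"finger_gap": 0},
])

```text
time_s: 5.32
eef_pos: [0.4941, 0.1663, 0.1561]
eef_rot: [-0.001, 0.708, 0.706, -0.001]
wrist_force: [-4.9, -1.2, 5.8]
opening: 0.003
grasp_force: 2.9
```

Run:
```python
from df import *
o=get_obs(); y=rot(o).as_matrix()[:,0]; th=np.radians(-11.3)-np.arctan2(-y[1],-y[0]); xd,yd=dframe(th); r=o['eef_pos'][:2]-H; print(th,'a,b',-r@yd,r@xd,o['eef_pos'],o['wrist_force'])
print('release',rel([*tip(.206,.042,th),.16],o))
```

```text
1.375773916227769 a,b 0.20679741033184612 0.028175688373881434 [0.49414111 0.16627929 0.1561494 ] [-4.86031373 -1.16814265  5.79809814]
release [-0.01382514  0.00078487 -0.00385022]
```

In the tool's units: -0.13 m / 0.8 = -0.1625, -0.022 m / 0.8 = -0.0275, 1.29 rad / 4 = 0.3225.

Call:
hand_motion([
  {"xyz": [-0.0075,0,-0.0038],"finger_gap": 0},
  {"xyz": [-0.0125,0,-0.0375],"finger_gap": 0},
  {"xyz": [-0.025,0,-0.1063],"finger_gap": 0.2},
  {"xyz": [-0.0275,0.0063,-0.1625],"turn_vec": [0,0,0.045],"finger_gap": 0.5},
  {"xyz": [-0.0275,0.0063,-0.1625],"turn_vec": [0,0,0.0925],"finger_gap": 0.66},
  {"xyz": [-0.0275,0.0063,-0.1625],"turn_vec": [0,0,0.1375],"finger_gap": 0.66},
  {"xyz": [-0.0275,0.0063,-0.1625],"turn_vec": [0,0,0.185],"finger_gap": 0.66},
  {"xyz": [-0.0275,0.0063,-0.1625],"turn_vec": [0,0,0.23],"finger_gap": 0.66},
  {"xyz": [-0.0275,0.0063,-0.1625],"turn_vec": [0,0,0.275],"finger_gap": 0.66},
  {"xyz": [-0.0275,0.0063,-0.1625],"turn_vec": [0,0,0.3225],"finger_gap": 0.66},
])

```text
time_s: 6.58
eef_pos: [0.5006, 0.1432, 0.2859]
eef_rot: [-0.0, 0.99, 0.138, -0.001]
wrist_force: [-0.7, 0.5, 0.6]
opening: 0.658
grasp_force: 0.0
```

Call:
hand_motion([
  {"turn_vec": [0,0,0.045],"finger_gap": 0.66},
  {"turn_vec": [0,0,0.07],"finger_gap": 0.66},
  {"turn_vec": [0,0,0.07],"finger_gap": 0.66},
])

```text
time_s: 6.95
eef_pos: [0.5007, 0.1433, 0.286]
eef_rot: [0.0, 1.0, 0.002, -0.0]
wrist_force: [-0.3, 1.4, 0.8]
opening: 0.661
grasp_force: 0.0
```

Run:
```python
from df import *
o=get_obs(); print(o['q'].round(2),o['eef_pos'],rot(o).as_matrix().round(3))
im,d,p=cam('wrist'); cv2.imwrite('pics/w2.png',im); np.savez('w2.npz',im=im,d=d,**p)
im,d,p=cam('top'); np.savez('top2.npz',im=im,d=d,**p);
```

```text
[0.05 0.02 1.68 0.   1.45 1.62] [0.50068694 0.14325709 0.28597467] [[ 1.     0.005 -0.001]
 [ 0.005 -1.    -0.   ]
 [-0.001  0.    -1.   ]]
```

View pics/w2.png

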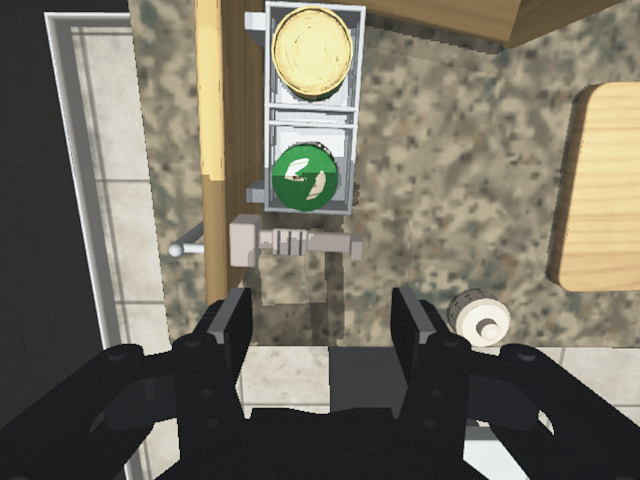

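The wrist view is clear with the door wide open: the green-capped jar is at (306,177), the tin at (312,52), the catch at (230-362,240) and the door's top edge at u≈200-222. The fingers straddle u≈250-390.

Create jar.py:
```python
from df import *
def load(f):
    z=np.load(f); return z['im'],z['d'].astype(float),{k:z[k] for k in('view','fovy','cx','cy')}
def green(im,box):
    h=cv2.cvtColor(im,cv2.COLOR_BGR2HSV); m=cv2.inRange(h,(45,90,30),(85,255,255)); b=np.zeros_like(m); x0,y0,x1,y1=box; b[y0:y1,x0:x1]=m[y0:y1,x0:x1]
    c=max(cv2.findContours(b,0,2)[0],key=cv2.contourArea); return cv2.minEnclosingCircle(c),cv2.contourArea(c)
def ray(p,u,v):
    Ci=np.linalg.inv(p['view']); o=Ci[:3,3]; return o,unproj(p,u,v,np.array(1.))-o
```

Run:
```python
from jar import *
im,d,p=load('w2.npz'); (c,r),A=green(im,(255,130,360,220)); print('wrist',c,r,A)
u,v=map(int,c); X=unproj(p,c[0],c[1],np.median(d[v-4:v+5,u-4:u+5])); print('jar depth',X.round(4))
v_,u_=np.mgrid[0:480,0:640]; P=unproj(p,u_.ravel(),v_.ravel(),d.ravel()).T.reshape(480,640,3)
for n,(u,v) in dict(tin=(312,52),door1=(212,60),door2=(217,150),door3=(218,260),block=(243,240),padmid=(290,243),railL=(267,150),railR=(354,150),railN=(310,210),barb=(355,245)).items(): print(n,P[v,u].round(4))
# edges of the door's top and cap extents
m=(abs(P[...,2]-.188)<.005)&(u_>180)&(u_<240)
for v in (40,100,150,280):
    k=np.where(m[v])[0]; 
    if len(k): print('door row',v,P[v,k[0]].round(4),P[v,k[-1]].round(4))
m=(abs(P[...,2]-X[2])<.006)&(u_>260)&(u_<360)&(v_>130)&(v_<215); Q=P[m]; print('cap ext',Q.min(0),Q.max(0))
im2,d2,p2=load('top2.npz'); print('jar in top at',proj(p2,X))
try:
    a=proj(p2,X); (c2,r2),A2=green(im2,tuple(int(t) for t in(a[0]-20,a[1]-20,a[0]+20,a[1]+20))); print(c2,r2,A2)
    o1,r1=ray(p,*c); o2,r2=ray(p2,*c2); s=np.linalg.lstsq(np.c_[r1,-r2],o2-o1,rcond=None)[0]; print('tri',o1+s[0]*r1,o2+s[1]*r2)
except Exception as e: print(e)
```

```text
wrist (305.00592041015625, 177.48521423339844) 33.72407531738281 3343.0
jar depth [0.5402 0.1554 0.1749]
tin [0.6238 0.1513 0.138 ]
door1 [0.6104 0.2092 0.1866]
door2 [0.5586 0.2099 0.187 ]
door3 [0.4856 0.2145 0.1871]
block [0.4976 0.1984 0.1794]
padmid [0.4921 0.1669 0.168 ]
railL [0.5554 0.188  0.1196]
railR [0.5556 0.1182 0.1199]
railN [0.518  0.1521 0.175 ]
barb [0.4937 0.1207 0.1778]
door row 40 [0.6211 0.2178 0.1862] [0.6217 0.2026 0.1837]
door row 100 [0.5881 0.2188 0.1866] [0.5883 0.2042 0.1844]
door row 150 [0.5586 0.22   0.1867] [0.5585 0.2055 0.1844]
door row 280 [0.4711 0.2237 0.1875] [0.4698 0.2094 0.1843]
cap ext [0.51684782 0.133552   0.16895376] [0.561863   0.17792636 0.17777102]
jar in top at (np.float64(203.2844355570702), np.float64(247.12809426307177))
(205.0, 245.5) 11.10190200805664 117.5
tri [0.54017804 0.15535436 0.17482494] [0.54375282 0.15182772 0.17424338]
```

In the tool's units: 0.144 m / 0.8 = 0.18, 0.13 m / 0.8 = 0.1625.

Call:
hand_motion([
  {"xyz": [0.0494,-0.0119,0.025],"finger_gap": 0.7},
  {"xyz": [0.0494,-0.0119,0.0875],"finger_gap": 0.7},
  {"xyz": [0.0494,-0.0119,0.125],"finger_gap": 0.7},
  {"xyz": [0.0494,-0.0119,0.1438],"finger_gap": 0.7},
  {"xyz": [0.0494,-0.0119,0.1625],"finger_gap": 0.7},
  {"xyz": [0.0494,-0.0119,0.18],"finger_gap": 0.7},
  {"xyz": [0.0494,-0.0119,0.18],"finger_gap": 0.7},
])

```text
time_s: 7.92
eef_pos: [0.54, 0.1533, 0.1419]
eef_rot: [0.0, 1.0, 0.002, -0.001]
wrist_force: [0.7, 0.9, 0.3]
opening: 0.7
grasp_force: 0.0
```

No contact. Closing on the jar, then a small lift.

In the tool's units: -0.001 m / 0.8 = -0.0013.

Call:
hand_motion([
  {"xyz": [0,-0.0013,0],"finger_gap": 0.3},
  {"xyz": [0,-0.0013,0],"finger_gap": 0.3},
  {"xyz": [0,-0.0013,0],"finger_gap": 0.3},
  {"xyz": [0,-0.0013,0],"finger_gap": 0.3},
  {"xyz": [0,-0.0013,0],"finger_gap": 0.3},
])

```text
time_s: 8.55
eef_pos: [0.5411, 0.1545, 0.1435]
eef_rot: [-0.0, 1.0, 0.002, 0.001]
wrist_force: [-0.4, -1.2, 5.9]
opening: 0.508
grasp_force: 61.4
```

Call:
hand_motion([
  {"xyz": [0,0,-0.0188],"finger_gap": 0.3},
  {"xyz": [0,0,-0.0438],"finger_gap": 0.3},
  {"xyz": [0,0,-0.0438],"finger_gap": 0.3},
])

```text
time_s: 8.93
eef_pos: [0.5415, 0.1544, 0.1794]
eef_rot: [-0.0, 1.0, 0.002, 0.002]
wrist_force: [-1.1, 0.1, -1.9]
opening: 0.512
grasp_force: 61.1
```

In the tool's units: 0.365 m / 0.8 = 0.4563, -0.07 m / 0.8 = -0.0875.

Call:
hand_motion([
  {"xyz": [0,0,-0.05],"finger_gap": 0.3},
  {"xyz": [0,0,-0.1063],"finger_gap": 0.3},
  {"xyz": [-0.0025,0.05,-0.1125],"finger_gap": 0.3},
  {"xyz": [-0.0125,0.125,-0.1125],"finger_gap": 0.3},
  {"xyz": [-0.0188,0.2,-0.1125],"finger_gap": 0.3},
  {"xyz": [-0.025,0.275,-0.1125],"finger_gap": 0.3},
  {"xyz": [-0.0313,0.3438,-0.1125],"finger_gap": 0.3},
  {"xyz": [-0.0375,0.4063,-0.0875],"finger_gap": 0.3},
  {"xyz": [-0.0375,0.4563,-0.0375],"finger_gap": 0.3},
  {"xyz": [-0.0375,0.4563,0],"finger_gap": 0.3},
])

```text
time_s: 10.18
eef_pos: [0.5103, -0.2133, 0.1751]
eef_rot: [-0.0, 1.0, -0.0, -0.001]
wrist_force: [-0.2, 0.4, -0.8]
opening: 0.51
grasp_force: 61.6
```

Call:
hand_motion([
  {"xyz": [0,0,0.0375],"finger_gap": 0.3},
  {"xyz": [0,0,0.0688],"finger_gap": 0.3},
  {"xyz": [0,0,0.0688],"finger_gap": 0.3},
  {"xyz": [0,0,0.0688],"finger_gap": 0.3},
])

```text
time_s: 10.68
eef_pos: [0.5119, -0.2109, 0.1231]
eef_rot: [0.0, 1.0, 0.002, 0.0]
wrist_force: [-0.2, 0.5, -0.5]
opening: 0.512
grasp_force: 61.6
```

Run:
```python
from jar import *
o=get_obs(); print(o['eef_pos'],rot(o).as_matrix().round(3)[2],o['wrist_force'])
im,d,p=cam('side'); im2,d2,p2=cam('top')
a=proj(p,np.array([.512,-.21,.1])); print(a); u,v=map(int,a); u=min(max(u,80),560);v=min(max(v,80),400)
b=proj(p2,np.array([.512,-.21,.1])); x,y=map(int,b)
cv2.imwrite('pics/p.png',np.hstack([cv2.resize(k,(390,390)) for k in (im[v-80:v+80,u-80:u+80],im2[y-80:y+80,x-80:x+80])]))
```

```text
[ 0.51191571 -0.2109475   0.12312815] [ 0.  0. -1.] [-0.17493492  0.45569402 -0.54435297]
(np.float64(362.8408422199075), np.float64(245.28148261114896))
```

View pics/p.png

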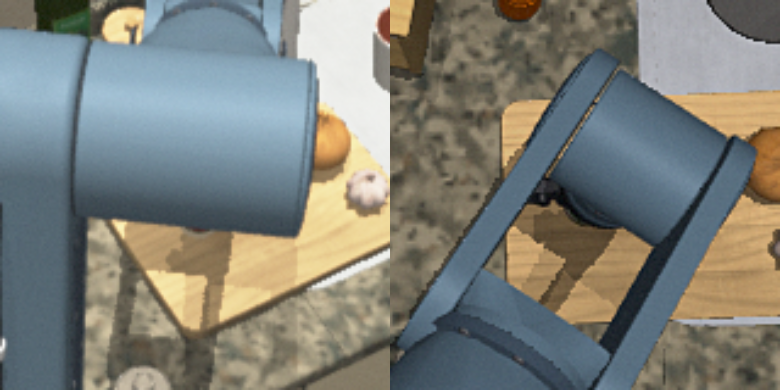

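Both views are blocked by the arm, with the jar hidden over the board's left half and the onion and garlic clear. I'll lower by feel; contact should come at TCP z ≈ 0.098.

In the tool's units: 0.0225 m / 0.8 = 0.0281, 0.021 m / 0.8 = 0.0263.

Call:
hand_motion([
  {"xyz": [0,0,0.015],"finger_gap": 0.3},
  {"xyz": [0,0,0.0225],"finger_gap": 0.3},
  {"xyz": [0,0,0.0263],"finger_gap": 0.3},
  {"xyz": [0,0,0.0281],"finger_gap": 0.3},
  {"xyz": [0,0,0.0281],"finger_gap": 0.3},
])

```text
time_s: 11.4
eef_pos: [0.5116, -0.2108, 0.1]
eef_rot: [-0.0, 1.0, 0.002, -0.0]
wrist_force: [0.3, 0.7, -1.0]
opening: 0.513
grasp_force: 61.6
```

Call:
hand_motion([
  {"xyz": [0,0,0.0013],"finger_gap": 0.3},
  {"xyz": [0,0,0.0025],"finger_gap": 0.3},
  {"xyz": [0,0,0.0025],"finger_gap": 0.3},
])

```text
time_s: 11.78
eef_pos: [0.5118, -0.2108, 0.0982]
eef_rot: [0.0, 1.0, 0.002, 0.0]
wrist_force: [0.4, 0.8, 0.1]
opening: 0.512
grasp_force: 61.7
```

In the tool's units: 0.0015 m / 0.8 = 0.0019, 0.001 m / 0.8 = 0.0013.

Call:
hand_motion([
  {"xyz": [0,0,0.0013],"finger_gap": 0.3},
  {"xyz": [0,0,0.0019],"finger_gap": 0.3},
  {"xyz": [0,0,0.0019],"finger_gap": 0.3},
])

```text
time_s: 12.15
eef_pos: [0.5122, -0.2109, 0.0982]
eef_rot: [0.0, 1.0, 0.002, 0.001]
wrist_force: [-3.5, 2.4, 11.0]
opening: 0.512
grasp_force: 62.8
```

Contact at z = 0.098 with 11 N. I'll release gently and then lift away.

In the tool's units: -0.001 m / 0.8 = -0.0013.

Call:
hand_motion([
  {"xyz": [0,0,-0.0013],"finger_gap": 0.3},
  {"xyz": [0,0,-0.0013],"finger_gap": 0.55},
  {"xyz": [0,0,-0.0013],"finger_gap": 0.65},
  {"xyz": [0,0,-0.0013],"finger_gap": 0.75},
  {"xyz": [0,0,-0.0013],"finger_gap": 0.75},
])

```text
time_s: 12.78
eef_pos: [0.5116, -0.2107, 0.0974]
eef_rot: [-0.0, 1.0, 0.002, -0.0]
wrist_force: [0.5, 0.9, -0.4]
opening: 0.755
grasp_force: 0.0
```

Call:
hand_motion([
  {"xyz": [0,0,-0.0188],"finger_gap": 0.75},
  {"xyz": [0,0,-0.0625],"finger_gap": 0.75},
  {"xyz": [0,0,-0.125],"finger_gap": 0.75},
  {"xyz": [0,0,-0.1875],"finger_gap": 0.75},
  {"xyz": [-0.075,0,-0.2125],"finger_gap": 0.75},
  {"xyz": [-0.15,0,-0.2125],"finger_gap": 0.75},
  {"xyz": [-0.15,0,-0.2125],"finger_gap": 0.75},
  {"xyz": [-0.15,0,-0.2125],"finger_gap": 0.75},
])

```text
time_s: 13.78
eef_pos: [0.3921, -0.2116, 0.2688]
eef_rot: [0.001, 1.0, 0.001, 0.001]
wrist_force: [0.3, 0.1, 0.8]
opening: 0.747
grasp_force: 0.0
```

Run:
```python
from jar import *
o=get_obs(); print(o['eef_pos'])
im,d,p=cam('wrist'); np.savez('w3.npz',im=im,d=d,**p)
im2,d2,p2=cam('top')
cv2.imwrite('pics/p2.png',np.hstack([cv2.resize(k,(400,300)) for k in (im,im2)]))
(c,r),A=green(im,(0,0,640,480)); print(c,r,A)
u,v=map(int,c); X=unproj(p,*c,np.median(d[v-3:v+4,u-3:u+4])); print('jar top',X)
```

```text
[ 0.39214113 -0.21162529  0.26882756]
(320.5, 60.0) 36.28025817871094 3530.0
jar top [ 0.50923175 -0.21014077  0.12940239]
```

View pics/p2.png

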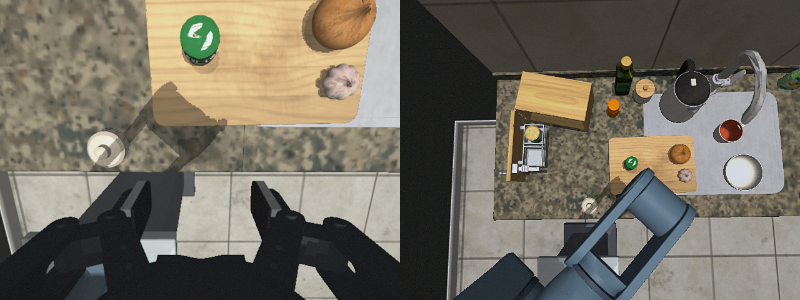

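The jar stands upright on the board: the left panel shows its cap at (200,38), top measured at z = 0.129 against an expected 0.131. The right panel shows the door wide open with the tin in its rack at (532,133), and the onion and garlic where they were.

```bash
python3 -c "
from bench import workorder
print(workorder.hand_in())"
```

```text
the job is handed in; nothing more can be done
None
```

The spice jar stands upright on the free left half of the board, the door is wide open with the tin still in its rack, the onion and garlic look undisturbed, and I handed the job in at about 14 s; no verdict was shown.

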